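# Close up the chisel case

### The job

Close up the chisel case without picking anything up: with the fingertips, first push the upright orange flap over and fold it down flat above the chisels, and only then swing the blue lid shut over it until it is fully closed on the case. Leave the chisels in the case and the other things on the bench where they are, and finish with the hand clear.

Things in the scene. Friction and masses are not known exactly. Their poses are not given: they have to be found in the camera images.
- case: blue chisel case, a fixed open-topped box 160 (x) x 240 (y) x 60 mm high, walls 6 mm, immovable; origin at the centre of its underside on the bench; its x axis points from the front wall (flap side, nearest the robot) to the back wall (lid side), y along its length, z up. It is turned by up to 0.45 rad on the bench
- flap (a joint): angle of the orange retaining flap (rad): 0 = folded flat inside the case over the chisels (its stop), about 1.57 = standing upright at the front wall; up to 1.75. Its hinge is stiff (about 0.12 N m of friction), so it stays wherever it is left; pushed at its upper half from the front (-x side of the case) it folds towards the back of the case with 1 to 3 N
- flap_hinge (a point): middle of the flap's hinge line, which runs along the case's y axis, 68 mm in front of the case centre (case x = -68 mm) and 48 mm above the bench. The flap is a plate 115 mm long from the hinge line, 80 mm wide (centred along the case), 4 mm thick, centred on the hinge line's plane
- flap_edge (a point): middle of the flap's free edge, 115 mm from its hinge line
- lid (a joint): angle of the blue lid (rad): 0 = shut, flat on the case rim (its stop), about 1.57 = upright, more = leaning back away from the flap; up to 1.95. Its hinge is stiff (about 0.6 N m of friction), so it stays wherever it is left; pushed from behind about 115 mm from the hinge it takes 5 to 6 N
- lid_hinge (a point): middle of the lid's hinge line, which runs along the case's y axis at the top of the back wall, case x = +80 mm, 62 mm above the bench. The lid is a plate 164 mm long from the hinge line, 244 mm wide, 10 mm thick; its outer face lies 8 mm from the hinge line (70 mm above the bench when shut)
- lid_edge (a point): middle of the lid's free edge, 164 mm from its hinge line
- chisel_a: loose wood-handled chisel lying along y inside the case, 190 mm long, 24 mm thick, on the case floor under where the flap comes down, well clear of it; origin where handle meets blade, on its underside
- chisel_b: second loose chisel inside the case, as chisel_a, pointing the other way
- chisel_c: loose chisel lying on the bench to one side of the case, 190 mm long, 24 mm thick; origin where handle meets blade, on its underside
- hammer: loose hammer lying on the bench to one side of the case; origin on its underside
- offcut: loose white plaster offcut, about 70 x 60 x 60 mm, on the bench beside the case; origin at the centre of its underside
- sealer: loose white jar with a red cap, 54 mm across, 130 mm tall, on the bench beside the case; origin at the centre of its underside

How it is judged:
By the outcome, as a careful person would: the job done as asked, in the order asked, and still so for the second after the job is handed in, with the robot touching nothing.
It also fails if it takes over 51 s, if anything falls off the work surface, if the arm or the gripper's body presses on something with over 40 N, if the wrist force passes 120 N, or if a joint passes its speed limit or range.

### The arm

A 7-joint arm with a two-finger parallel gripper is mounted at the origin on the work surface. World frame = base frame: x ahead of the robot, y to its left, z up, the work surface at z = 0. Lengths are in m, angles in rad, forces in N, time in s.
With the tool pointing down it reaches from about 0.375 to 0.925 m from the base axis. Payload 3.1 kg.
Tool frame: the origin (TCP) lies between the finger pads; the fingertips stand 19 mm ahead of it and the grasp point (between the pads) is the TCP; z points along the fingers, y is the line along which they close (so a half turn about z gives the same grasp; the last joint's range is limited). The gripper opens to 85 mm and grips with 20 to 120 N. Pads are 22 mm wide; open, the fingers measure 114 mm over their backs; the gripper's body (76 mm by 85 mm) begins 54 mm behind the grasp point. The pads swing forward as they close: fully open they stand 13 mm farther back than shut.
Start: joints at [-1.399, 0.383, 0.044, 1.598, -0.018, 1.161, -0.05], TCP at [0.173, 0.626, 0.25] pointing down, gripper open.
Joint ranges: [-2.61, 2.61], [-0.41, 2.15], [-1.48, 1.57], [0, 2.5], [-1.57, 4.71], [0.05, 1.97], [-2.85, 2.85]. Speed limits (rad/s): [2.79, 2.79, 3.14, 3.14, 3.14, 3.14, 3.14].

### API

Orientations are given as a unit quaternion [x, y, z, w].
In Python, from bench import move_ptp, movel, move_j, move_gripper, pause, inverse_kinematics, read_camera, camera_params, MotionError, sign_off, look_for, tip_of, read_time_s, read_qpos, read_joint_vel, read_effort, read_eef_pos, read_tcp_rot, read_ft_force, read_ft_torque, read_finger_gap, read_grasp_force gives the robot as it stands. Calls block until the motion is done:
- move_ptp(position, orientation): joint-space move of the TCP to a pose.
- movel(position, orientation=None, speed=0.15): straight line of the TCP; orientation=None keeps the orientation; speed is the mean speed in m/s.
- move_j(angles): joint-space move.
- move_gripper(opening, effort=None): finger opening in m; effort is the grip in N (None keeps the last); returns when the fingers have stopped.
- pause(seconds).
- inverse_kinematics(position, orientation): joint angles nearest the present ones, or None.
- read_camera(name): name is "side" or "top" or "wrist"; returns the picture (420x560x3 uint8, red, green, blue); there is no depth.
- camera_params(name): a dict with "K" (3x3 intrinsics, pixels), "camera_from_world" (4x4, takes a point from world to camera coordinates). Camera axes: x right, y down, z forward; pixel columns grow to the right and rows downward; lengths in m; the calibration is good to about 2 mm. The wrist camera is an equidistant fisheye: a pixel r from the principal point sees the ray r / f radians off the axis. A picture is of the moment at which its call begins: read the wrist's pose just before it. camera_params takes no time and is no camera call; for the wrist camera it gives the pose at the moment of the call.
A pose or a line that the arm cannot do raises MotionError and nothing moves.
- sign_off(): hands the job in; it is judged then, once.
Trained networks look in the newest picture that a camera, given by its name, has taken for a name from the list of things; names that differ only in an ending like _2 or _b are one class to them, and where a whole thing is asked for, a point or a joint stands for the part that bears it (a point fixed in the world has none). Each returns a list of dicts, best first, with "confidence" (0 to 1); they miss things now and then, are a little off and sometimes report something else, mostly with a low value. They report only what shows in the picture. A call takes as long as a camera call.
- look_for(camera, name): "at" ([column, row] in pixels, amid what is visible of it).
- tip_of(camera, name): "at" ([column, row] in pixels: a listed point, or the origin of a listed thing).
Readings, each from a call of its own:
- read_time_s(): time.
- read_qpos(): joint angles.
- read_joint_vel(): joint speeds.
- read_effort(): joint torques, N m.
- read_eef_pos(): TCP position.
- read_tcp_rot(): TCP orientation.
- read_ft_force(): force on the tool from outside, world axes, zero at the start.
- read_ft_torque(): the same for the moment, N m.
- read_finger_gap(): finger opening in m.
- read_grasp_force(): force on a finger pad.
Only numpy, scipy, OpenCV 4.12 (cv2) and the standard library are available. Lean on these libraries where they do the work, as an engineer would, in place of code of your own. Each camera call takes 0.05 s, during which the arm holds its last target. There are 200 camera calls.

## Working session

There is one attempt and no reset: what is moved stays moved. The work goes in short steps, each a Python script; the robot and the scene stay as the last script left them, time stands still between calls to the robot, and variables do not carry over. Pictures are saved under pics/ and viewed, at most 10 in all, crops included, and the job is handed in when it is done.

```bash
mkdir -p pics; ls; python3 - <<'E'
from bench import *
import cv2,numpy as np
for c in ["top","side"]:
    im=read_camera(c); cv2.imwrite(f"pics/{c}0.png",im[:,:,::-1])
    p=camera_params(c); print(c,np.round(p["K"],1).tolist(),np.round(p["camera_from_world"],3).tolist())
    for n in ["flap_hinge","flap_edge","lid_hinge","lid_edge","case","sealer","offcut","hammer","chisel_c"]:
        r=tip_of(c,n)[:2]; print(n,[(np.round(d["at"]).tolist(),round(d["confidence"],2)) for d in r])
print(read_time_s(),read_eef_pos(),read_tcp_rot())
E
```

```text
pics
top [[423.4, 0.0, 277.9], [0.0, 423.4, 206.2], [0.0, 0.0, 1.0]] [[0.027, -0.999, 0.028, 0.032], [-0.993, -0.03, -0.115, 0.57], [0.116, -0.024, -0.993, 1.066], [0.0, 0.0, 0.0, 1.0]]
flap_hinge [([221.0, 251.0], 0.75)]
flap_edge [([219.0, 242.0], 0.95)]
lid_hinge []
lid_edge [([205.0, 168.0], 0.66)]
case [([218.0, 222.0], 0.82)]
sealer [([321.0, 196.0], 0.67)]
offcut [([117.0, 215.0], 0.63)]
hammer [([142.0, 236.0], 0.77), ([220.0, 221.0], 0.4)]
chisel_c [([292.0, 221.0], 0.73), ([224.0, 242.0], 0.71)]
side [[437.3, 0.0, 278.5], [0.0, 437.3, 208.9], [0.0, 0.0, 1.0]] [[0.897, -0.441, 0.02, -0.469], [-0.216, -0.477, -0.852, 0.22], [0.386, 0.76, -0.523, 0.949], [0.0, 0.0, 0.0, 1.0]]
flap_hinge [([224.0, 204.0], 0.86)]
flap_edge [([232.0, 168.0], 0.64), ([218.0, 181.0], 0.62)]
lid_hinge [([268.0, 190.0], 0.89), ([234.0, 219.0], 0.72)]
lid_edge [([276.0, 135.0], 0.91)]
case [([245.0, 213.0], 0.79), ([214.0, 186.0], 0.5)]
sealer [([320.0, 255.0], 0.91), ([219.0, 175.0], 0.56)]
offcut [([220.0, 175.0], 0.92)]
hammer [([213.0, 186.0], 0.63)]
chisel_c [([283.0, 245.0], 0.95), ([249.0, 208.0], 0.55)]
1.0 [0.17324292 0.62648619 0.25029368] [ 1.34474915e-01  9.90916998e-01  5.86247645e-06 -2.05177250e-05]
```

View pics/top0.png

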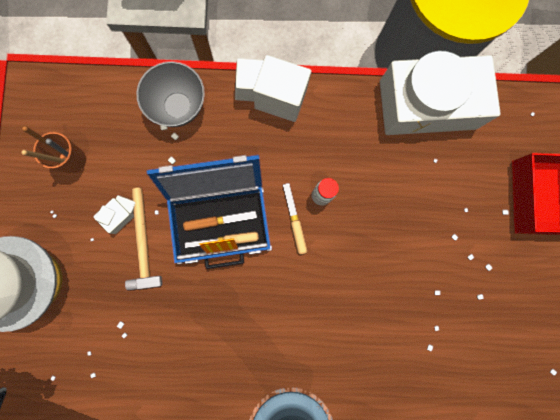

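View pics/side0.png

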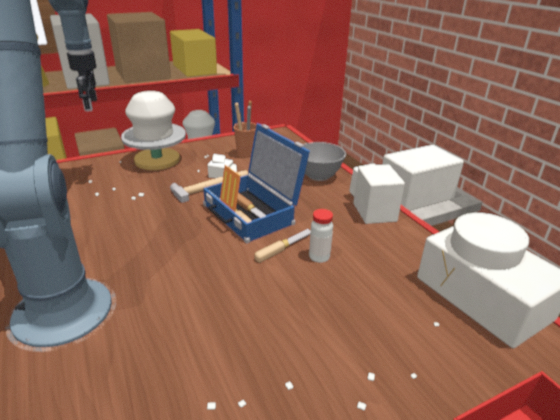

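The top view shows the case around (220,222), with the lid leaning back (edge about y=165), the flap upright at (219,246), the hammer to its left, and chisel_c and the jar to its right. In the side view the flap is at (230,188) and the lid edge at (276,135). Next I fit the case pose and both joints to these points and check with an overlay.

```bash
cat > geo.py <<'E'
import numpy as np, cv2
from scipy.optimize import least_squares
from bench import camera_params
def proj(c,P):
    p=camera_params(c); P=np.atleast_2d(P); T=p["camera_from_world"]
    q=P@T[:3,:3].T+T[:3,3]; u=q@np.array(p["K"]).T; return u[:,:2]/u[:,2:]
def W(s,P):
    x,y,a=s[:3]; P=np.atleast_2d(P).astype(float); c,d=np.cos(a),np.sin(a)
    return np.c_[x+c*P[:,0]-d*P[:,1], y+d*P[:,0]+c*P[:,1], P[:,2]]
def flap(f,r,y=0,n=0): return [-.068+r*np.cos(f)-n*np.sin(f),y,.048+r*np.sin(f)+n*np.cos(f)]
def lid(l,r,y=0,n=0): return [.08-r*np.cos(l)+n*np.sin(l),y,.062+r*np.sin(l)+n*np.cos(l)]
def pts(s):
    f,l=s[3],s[4]
    return dict(flap_hinge=W(s,[-.068,0,.048]),flap_edge=W(s,flap(f,.115)),lid_hinge=W(s,[.08,0,.062]),lid_edge=W(s,lid(l,.164)),case=W(s,[0,0,0]))
def overlay(s,c,im):
    im=im[:,:,::-1].copy()
    b=[proj(c,W(s,[[-.08,-.12,z],[.08,-.12,z],[.08,.12,z],[-.08,.12,z]])) for z in (0,.06)]
    b.append(proj(c,W(s,[flap(s[3],0,-.04),flap(s[3],.115,-.04),flap(s[3],.115,.04),flap(s[3],0,.04)])))
    b.append(proj(c,W(s,[lid(s[4],0,-.122),lid(s[4],.164,-.122),lid(s[4],.164,.122),lid(s[4],0,.122)])))
    k=4; o=np.round(proj(c,W(s,[0,0,.08]))[0]).astype(int)-[85,75]
    im=cv2.resize(im[o[1]:o[1]+150,o[0]:o[0]+170],None,fx=k,fy=k,interpolation=cv2.INTER_CUBIC)
    for q,col in zip(b,[(0,255,255),(0,255,0),(255,0,255),(255,255,0)]):
        cv2.polylines(im,[np.int32((q-o+.5)*k)],True,col,1)
    return im,o
E
python3 - <<'E'
from geo import *
O=dict(top=dict(flap_hinge=(221,251),flap_edge=(219,242),lid_edge=(205,168)),
 side=dict(flap_hinge=(224,204),flap_edge=(232,168),lid_hinge=(268,190),lid_edge=(276,135),case=(245,213)))
C=dict(top=[((-.08,.12,.06),(174,263)),((-.08,-.12,.06),(270,249))])
def R(s):
    p=pts(s); r=[]
    for c in O:
        for n,u in O[c].items(): r+=list(proj(c,p[n])[0]-u)
    for P,u in C["top"]: r+=list(proj("top",W(s,P))[0]-u)
    return r
r=least_squares(R,[.5,.15,.1,1.5,1.75],loss="soft_l1"); s=r.x
print(s.round(3),np.round(R(s),1)); np.save("s.npy",s)
ims=[]
for c in("top","side"):
    im,o=overlay(s,c,cv2.imread(f"pics/{c}0.png")[:,:,::-1]); cv2.imwrite(f"pics/ov_{c}.png",im);print(c,o)
E
```

```text
[0.515 0.198 0.166 1.379 1.751] [ 0.9  0.7 -3.4 -0.4 -1.7  0.9  2.1  2.7 -0.7  0.9  1.1 -1.6  2.2  0.6
  1.7  0.9 -0.3  0.2 -0.1  0.8]
top [132 149]
side [161 115]
```

View pics/ov_top.png

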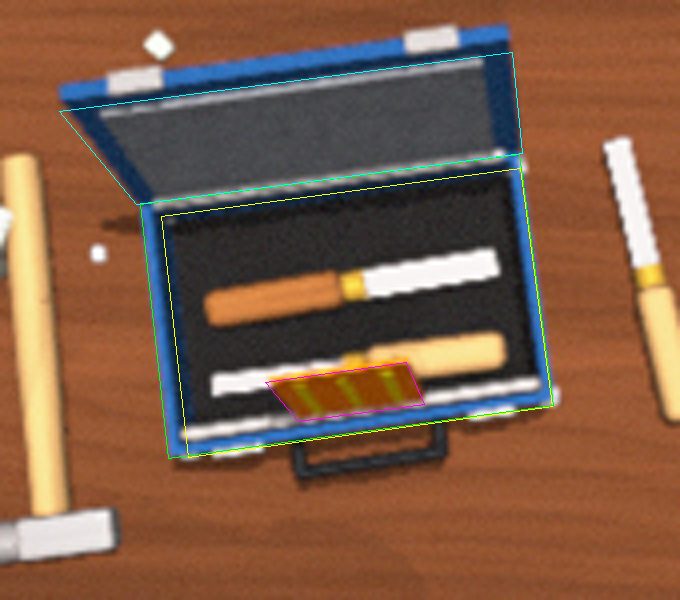

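View pics/ov_side.png

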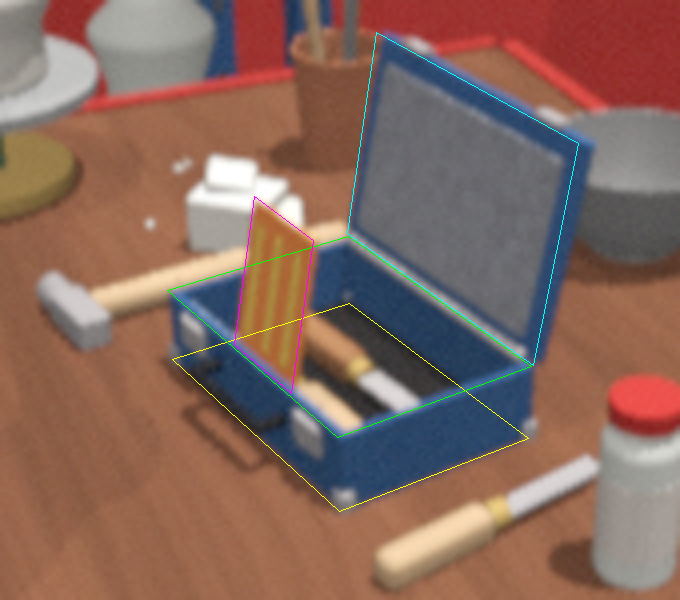

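The overlay fits both views well: case at (0.515, 0.198) with yaw 0.166, flap about 1.4 rad and lid about 1.8 rad. Next: close the fingers, approach the flap from the front and fold it along its arc.

```bash
cat > act.py <<'E'
from geo import *
from bench import *
s=np.load("s.npy"); a=s[2]; Q=[np.sin(-a/2),np.cos(a/2),0,0]; H=.011; TIP=.019
def go(x,z,sx,speed=.15):
    """fingertip corner at case (x,z); sx: case-x offset sign from the corner to the finger's axis"""
    movel(W(s,[x+sx*H,0,z+TIP])[0],Q,speed=speed)
    return np.round(read_ft_force(),1).tolist()
def snap(tag):
    for c in("top","side"): cv2.imwrite(f"pics/{c}_{tag}.png",overlay(s,c,read_camera(c))[0])
E
cat > fold.py <<'E'
from act import *
p=np.array(read_eef_pos()); movel([p[0],p[1],.36],speed=.25); move_gripper(0.0)
x0=-.068-.045
move_ptp(W(s,[x0-H,0,.30])[0],Q); print(read_time_s())
go(x0,.135,-1,.2)
for f in np.linspace(1.6,-.02,12):
    x,_,z=flap(f,.088,0,.002); F=go(x,z,-1,.08); print(round(f,2),F)
    if np.linalg.norm(F)>40: break
print(read_eef_pos()[2],read_time_s())
E
python3 fold.py
```

```text
4.1833
1.6 [-0.4, 0.2, 0.9]
1.45 [-0.2, 0.3, 0.9]
1.31 [-0.5, 0.7, 0.3]
1.16 [0.3, -0.1, 0.5]
1.01 [-0.1, 0.5, 1.5]
0.86 [0.6, -0.1, -0.4]
0.72 [0.1, 0.6, -0.5]
0.57 [-0.0, -0.2, 0.6]
0.42 [0.0, 0.7, -0.0]
0.27 [0.3, -0.3, -0.6]
0.13 [-0.6, -0.9, 0.1]
-0.02 [-2.0, -0.8, 12.6]
0.06898459562443006 9.1167
```

```bash
python3 - <<'E'
from act import *
print(read_ft_force()); p=np.array(read_eef_pos()); movel([p[0],p[1],.36],speed=.25)
snap("f1")
a,b=cv2.imread("pics/top_f1.png"),cv2.imread("pics/side_f1.png")
cv2.imwrite("pics/f1.png",cv2.resize(np.hstack([a,b]),(800,353)))
E
```

```text
[-2.02859319 -0.84144587 12.55961034]
```

View pics/f1.png

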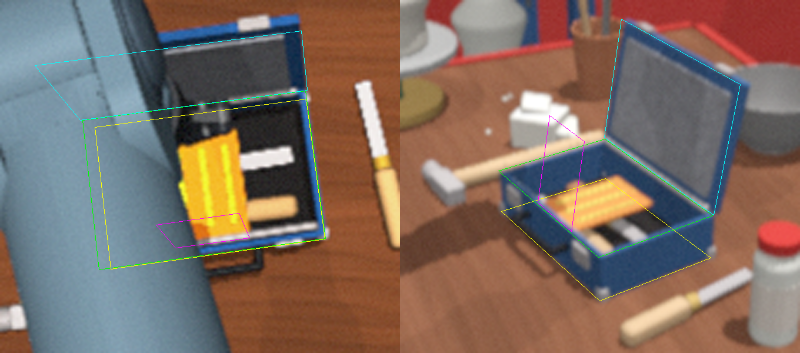

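The flap lies flat: the 12.6 N reaction at tip height 0.050 m means it is on its stop. Now the lid.

```bash
cat > shut.py <<'E'
from act import *
r,n=.135,.008
xb=lid(1.9,.164,0,n)[0]+.025
move_ptp(W(s,[xb+H,0,.36])[0],Q); go(xb,.20,1,.2); print(read_time_s(),read_ft_force().round(1))
for l in np.linspace(1.85,-.02,15):
    x,_,z=lid(l,r,0,n)
    if l>np.pi/2: x=lid(l,.164,0,n)[0]; z=.062+r
    F=go(x,z,1,.09); print(round(l,2),F)
    if np.linalg.norm(F)>50: break
print(read_eef_pos()[2],read_time_s())
E
python3 shut.py
```

```text
12.1 [ 0.7 -0.3  0.4]
1.85 [0.4, -0.2, 0.1]
1.72 [3.0, 0.1, 2.2]
1.58 [2.0, 0.5, 1.2]
1.45 [1.8, -1.1, 0.7]
1.32 [-0.3, -0.1, -0.1]
1.18 [-0.5, -0.1, 0.3]
1.05 [0.5, -0.5, -0.2]
0.91 [-0.5, -0.1, 0.2]
0.78 [-0.1, -0.9, -0.5]
0.65 [-0.2, 0.8, 0.1]
0.51 [-0.0, 0.1, 0.3]
0.38 [0.4, 0.7, -0.8]
0.25 [0.2, 1.0, 0.4]
0.11 [0.2, -0.3, -0.4]
-0.02 [-3.1, -2.3, 17.1]
0.08900888706583669 17.6
```

```bash
python3 - <<'E'
from act import *
p=np.array(read_eef_pos()); movel([p[0],p[1],.30],speed=.2); movel([p[0]-.08,p[1]+.25,.36],speed=.3)
s[3:]=0; snap("l1")
for c in("top","side"): print([(np.round(d["at"]),round(d["confidence"],2)) for d in tip_of(c,"lid_edge")],proj(c,pts(s)["lid_edge"]).round())
a,b=cv2.imread("pics/top_l1.png"),cv2.imread("pics/side_l1.png")
cv2.imwrite("pics/l1.png",cv2.resize(np.hstack([a,b]),(800,353))); print(read_time_s(),read_ft_force().round(1))
E
```

```text
[(array([224., 257.]), 0.79), (array([292., 219.]), 0.35)] [[222. 258.]]
[(array([220., 203.]), 0.67)] [[221. 204.]]
20.0667 [-0.2 -0.4  0.4]
```

View pics/l1.png

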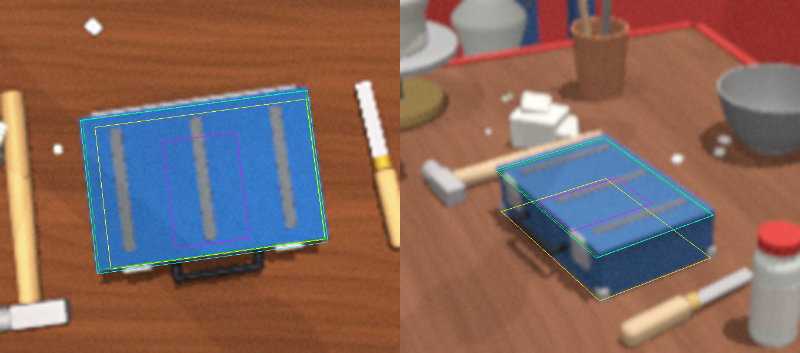

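The lid is flat on the rim in both views, with its edge within about 2 px of the shut position. The neighbouring objects haven't moved and the hand is clear.

```bash
python3 -c "
from bench import *
print(sign_off())"
```

```text
the job is handed in; nothing more can be done
None
```

The chisel case is closed and the job handed in: the flap was folded flat first, then the lid was shut on the rim. The chisels are still in the case, the other things on the bench look undisturbed, the hand is clear, and it took about 20 s.

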